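Hang the returned room tag on the key cabinet

TASK

A guest has returned a room tag: pick the loose yellow tag up off the counter, press the big end of its keyhole slot gently over the bare stud on the sloping key cabinet, and slide it down the slope as far as it goes so that it locks under the stud's head. Leave it hanging straight and flat on the panel like the others, let go, and do not force it or disturb the other things on the counter.

Things in the scene. Friction and masses are not known exactly. Their poses are not given: they have to be found in the camera images.
- tag: The one loose yellow wooden room tag, about 90 g, lying grip up. Plate x -22 to +75 mm, y +-26 mm, 6 mm thick; on it a grip block 16 mm along x, 48 mm along y, its top 44 mm above the underside. Origin: on the underside below the block's middle; z up, x from the grip towards the keyhole. A flat key 7 mm wide sticks out at the -x end to x = -51 mm. Hung, its x points up the slope.
- tag_big (a point): Centre of the big end of the tag's keyhole slot, on the underside, 36 mm from the tag's origin along its x. The slot goes through the plate; the big end is about 21 mm across.
- tag_narrow (a point): Narrow closed end of the keyhole slot, on the underside, 58 mm from the tag's origin along its x: where the stud's axis is once the tag is slid home. The slot between the two ends is 11 mm wide.
- cabinet: Fixed key cabinet whose plywood panel slopes up away from the robot at 25 degrees, 200 mm along the slope, 380 mm wide. Origin: middle of its underside; x towards the high edge, z up; the panel's middle is 75 mm above the origin. Four places 85 mm apart in a row, 35 mm up-slope of the panel's middle: three have tags hanging, one is bare, any of the four.
- mount: Brass base plate (60 x 22 mm, flat) of the bare stud, fixed. Origin: its middle, in the panel's surface; x up the slope, y across, z square out of the panel. The rigid steel stud is at x = 0 but 4 to 12 mm to one side or the other in y, not in the reading: see or feel it. Neck 8 mm across, 8.5 mm long; head a disc 18 mm across (rim bevelled), 4 mm thick, top 12.5 mm above the panel.

How it is judged:
By the outcome, as a careful person would: the job done as asked, in the order asked, and still so for the second after the job is handed in, with the robot touching nothing.
It also fails if it takes over 51 s, if anything falls off the work surface, if the arm or the gripper's body presses on something with over 40 N, if the wrist force passes 120 N, or if a joint passes its speed limit or range.

ROBOT

A 6-joint arm with a two-finger parallel gripper is mounted at the origin on the work surface. World frame = base frame: x ahead of the robot, y to its left, z up, the work surface at z = 0. Lengths are in m, angles in rad, forces in N, time in s.
With the tool pointing down it reaches from about 0.35 to 0.775 m from the base axis. Payload 5.5 kg.
Tool frame: the origin (TCP) lies midway between the tips of the shut fingers; the grasp point (between the pads) lies 19 mm behind it; z points along the fingers, y is the line along which they close (so a half turn about z gives the same grasp; the last joint's range is limited). The gripper opens to 85 mm and grips with 20 to 120 N. Pads are 22 mm wide; open, the fingers measure 114 mm over their backs; the gripper's body (76 mm by 85 mm) begins 54 mm behind the grasp point. The pads swing forward as they close: fully open they stand 13 mm farther back than shut.
Start: joints at [-1.415, 0.313, 0.046, 1.304, 0, 1.431], TCP at [0.168, -0.55, 0.231] pointing down, gripper open.
Joint ranges: [-2.76, 2.76], [-0.86, 1.69], [-1.03, 1.26], [-2.2, 2.34], [-1.47, 1.5], [-3.14, 3.14]. Speed limits (rad/s): [2.57, 2.57, 3.14, 3.14, 3.14, 3.14].

INTERFACE

Orientations are given as a unit quaternion [w, x, y, z].
In Python, from workcell import telemetry, imaging, env gives the robot as it stands. The module is installed in compiled form; this text tells all that it offers.
- The arm moves only by the tool step_arm, never from a script. Its argument "moves" is a list of rows, each a list of 3 entries, a list of its own where there are three numbers: the shift along the tool's x, y, z in mm, then the turn, a rotation vector about the tool's x, y, z in rad, then the finger opening in mm, from 0 to 85.4. A call has 1 to 8 rows; each row is the pose to reach, as a shift and turn from the pose commanded when the call began, along the tool's axes at that moment; what a row does not reach only later rows make up. A row lasts 1/12 s, in which the tool goes at most 41.7 mm and 7.16 degrees, less where a joint would pass 70% of its speed; a pose out of reach is approached as far as the arm can. A call with a gripper value outside its range is refused whole. The fingers move at their own pace and stop on an object; "grip_force" is the grip in N (left out, the last holds). Time passes only in rows, so rows that repeat a pose let the fingers close. It gives the time, the measured TCP pose, the force, the opening and the grip force at its end, in the units of the state.
- telemetry.get_state(): the state, without advancing time (a new reading comes with each control period).
- imaging.read_camera(name): name is "side" or "top" or "wrist"; returns the picture (420x560x3 uint8, red, green, blue); there is no depth.
- imaging.camera_params(name): a dict with "camera_matrix" (3x3 intrinsics, pixels), "D" ([k1, k2, p1, p2, k3] as OpenCV has them; the pictures are not rectified), "pose" (4x4, takes a point from camera to world coordinates). Camera axes: x right, y up, looking along -z (the intrinsics and any distortion apply to the point x, -y, -z); pixel columns grow to the right and rows downward; lengths in m; the calibration is good to about 2 mm. A picture is of the moment at which its call begins: read the wrist's pose just before it. camera_params takes no time and is no camera call; for the wrist camera it gives the pose at the moment of the call.
- env.hand_in(): hands the job in; it is judged then, once.
The state is a dict: "clock": time; "joint_pos": joint angles; "qvel": joint speeds; "tau": joint torques, N m; "tcp_pos": TCP position; "orientation": TCP orientation; "wrist_force": force on the tool from outside, world axes, zero at the start; "ft_torque": the same for the moment, N m; "finger_gap": finger opening in m; "grip_force": force on a finger pad.
Only numpy, scipy, OpenCV 4.12 (cv2) and the standard library are available. Lean on these libraries where they do the work, as an engineer would, in place of code of your own. Each camera call takes 0.05 s, during which the arm holds its last target. There are 200 camera calls.

## Working session

There is one attempt and no reset: what is moved stays moved. The work goes in short steps, Python scripts to look and compute and a tool call to move; the robot and the scene stay as the last step left them, time stands still between calls to the robot, and variables do not carry over. Pictures are saved under pics/ and viewed, at most 10 in all, crops included, and the job is handed in when it is done.

Besides the shell and the picture viewer there is one more tool, called after "Call:" in YAML: its name, and indented under it one key for each argument. step_arm: Moves the arm, as the interface text tells. Its arguments: {"type":"object","properties":{"moves":{"type":"array"},"grip_force":{"type":"number"}},"required":["moves"]}

```bash
mkdir -p pics; cat > h.py <<'E'
import numpy as np, cv2
from workcell import telemetry, imaging, env
from scipy.spatial.transform import Rotation as R
def snap(n,f=None):
    p=imaging.camera_params(n); im=imaging.read_camera(n)
    if f: cv2.imwrite('pics/'+f,im[:,:,::-1])
    return im,p
def ray(p,uv):
    K=np.array(p['camera_matrix']);D=np.array(p['D'],float);T=np.array(p['pose'])
    q=cv2.undistortPoints(np.array(uv,float).reshape(-1,1,2),K,D).reshape(-1,2)
    d=np.c_[q[:,0],-q[:,1],-np.ones(len(q))]@T[:3,:3].T
    return T[:3,3],d
def onplane(p,uv,p0,n):
    o,d=ray(p,uv); n=np.array(n,float)
    return o+d*(((np.array(p0)-o)@n)/(d@n))[:,None]
def proj(p,X):
    T=np.array(p['pose']);c=(np.atleast_2d(X)-T[:3,3])@T[:3,:3]
    c=c*[1,-1,-1]
    return cv2.projectPoints(c,np.zeros(3),np.zeros(3),np.array(p['camera_matrix']),np.array(p['D'],float))[0].reshape(-1,2)
def tcp():
    s=telemetry.get_state();q=s['orientation'];return np.array(s['tcp_pos']),R.from_quat([q[1],q[2],q[3],q[0]])
E
python3 - <<'E'
from h import *
for n in('top','side','wrist'):
    im,p=snap(n,n+'0.png');print(n,np.round(p['pose'],3).tolist(),np.round(p['camera_matrix'],0).tolist(),p['D'])
a=[cv2.imread(f'pics/{n}0.png') for n in('top','side')]
s=telemetry.get_state();print(s)
E
```

```text
top [[0.053, 0.978, -0.203, 0.366], [-0.999, 0.052, -0.014, -0.013], [-0.003, 0.204, 0.979, 0.956], [0.0, 0.0, 0.0, 1.0]] [[506.0, 0.0, 279.0], [0.0, 506.0, 208.0], [0.0, 0.0, 1.0]] [-0.08049247  0.          0.          0.          0.        ]
side [[0.933, 0.164, -0.321, 0.332], [-0.36, 0.481, -0.799, -0.58], [0.023, 0.861, 0.508, 0.484], [0.0, 0.0, 0.0, 1.0]] [[413.0, 0.0, 279.0], [0.0, 413.0, 210.0], [0.0, 0.0, 1.0]] [0.01573285 0.         0.         0.         0.        ]
wrist [[0.292, 0.905, 0.31, 0.247], [-0.957, 0.277, 0.092, -0.526], [-0.003, -0.324, 0.946, 0.373], [0.0, 0.0, 0.0, 1.0]] [[298.0, 0.0, 275.0], [0.0, 298.0, 209.0], [0.0, 0.0, 1.0]] [-0.06269425  0.          0.          0.          0.        ]
{'clock': 0.15, 'joint_pos': array([-1.41458993e+00,  3.13831240e-01,  4.52807339e-02,  1.30359081e+00,
        2.31318902e-06,  1.43121597e+00]), 'qvel': array([-2.55946964e-03, -3.32604441e-03,  3.38109975e-03, -6.45570887e-04,
       -2.66543071e-06, -2.52918813e-03]), 'tau': array([ 1.52596269e-03, -4.81066060e+01,  2.98815519e+01,  1.38918799e-02,
       -1.83607362e-04, -4.26127741e-06]), 'tcp_pos': array([ 0.16755417, -0.54967138,  0.23062849]), 'orientation': array([-6.72480322e-04,  9.89083470e-01,  1.47354803e-01, -4.43383837e-06]), 'wrist_force': array([-0.93151407,  0.22824371,  0.30549653]), 'ft_torque': array([-0.01034648,  0.00859616, -0.01703893]), 'grip_force': 0.0, 'finger_gap': 0.08532506227489169}
```

View pics/top0.png

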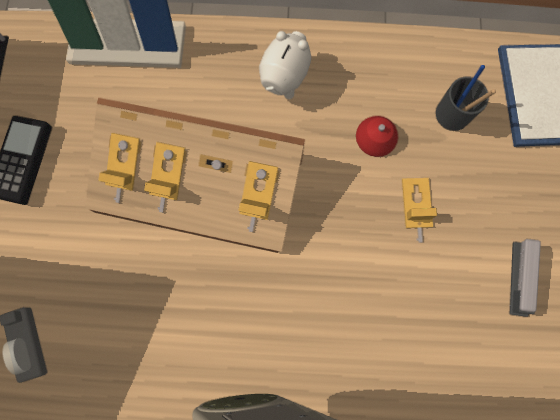

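View pics/side0.png

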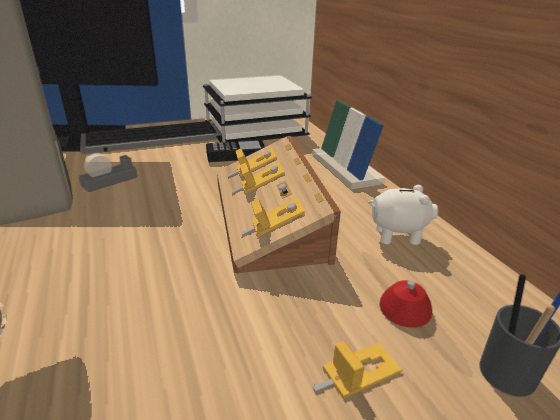

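The top view shows the loose tag at about (419,203), with its block near (421,213) and its key end at (420,240). The bare stud is near (217,163), third from the left. The panel corners are about (97,103), (303,142), (280,250) and (92,211). The side view agrees: the tag lies grip up with the red bell behind it.

```bash
cat > m1.py <<'E'
from h import *
im,p=snap('top')
hsv=cv2.cvtColor(im,cv2.COLOR_RGB2HSV)
m=cv2.inRange(hsv,(19,190,110),(28,255,255)); 
n,l,st,c=cv2.connectedComponentsWithStats(m)
for i in range(1,n):
    if st[i,4]>60: print(st[i],c[i].round(1))
# panel corners
hi=onplane(p,[(98,103),(303,143)],[0,0,.117],[0,0,1]);lo=onplane(p,[(280,250),(91,211)],[0,0,.033],[0,0,1])
print('hi',hi.round(4),'lo',lo.round(4))
print(np.linalg.norm(hi[0]-hi[1]),np.linalg.norm(lo[0]-lo[1]),np.linalg.norm(hi[0]-lo[1]),np.linalg.norm(hi[1]-lo[0]))
mid=(hi.sum(0)+lo.sum(0))/4
d=(hi[0]-hi[1])+(lo[1]-lo[0]); yv=d/np.linalg.norm(d);yv[2]=0;yv/=np.linalg.norm(yv)
xh=np.cross(yv,[0,0,1]); yaw=np.arctan2(xh[1],xh[0]);print('mid',mid.round(4),'yaw',np.degrees(yaw))
th=np.radians(25);xs=xh*np.cos(th)+[0,0,np.sin(th)];nz=np.cross(xs,yv)
M=mid+.035*xs
for k in(127.5,42.5,-42.5,-127.5):
    q=M+yv*k/1000;print(k,q.round(4),proj(p,q).round(1))
print('stud head hit',onplane(p,[(217,164)],M+nz*.0125,nz).round(4))
# tag
r=onplane(p,[(403.5,180),(431,178)],[0,0,.006],[0,0,1]);print('tag top',r.round(4),np.linalg.norm(r[0]-r[1]))
print('key',onplane(p,[(420.5,240)],[0,0,.003],[0,0,1]).round(4),'block top',onplane(p,[(408,211),(436,208)],[0,0,.044],[0,0,1]).round(4))
t=im[80:280,80:320];t2=im[160:260,380:460]
cv2.imwrite('pics/z.png',np.hstack([cv2.resize(t[:,:,::-1],None,fx=2,fy=2,interpolation=2),cv2.resize(t2[:,:,::-1],(320,400),interpolation=2)]))
E
python3 m1.py
```

```text
hi [[ 0.7167  0.3341  0.117 ]
 [ 0.659  -0.0369  0.117 ]] lo [[ 0.4803 -0.0062  0.033 ]
 [ 0.5343  0.3533  0.033 ]]
0.3754725771930374 0.36349699902641036 0.20175517798084952 0.19981318103158133
mid [0.5976 0.1611 0.075 ] yaw -8.692741028036552
127.5 [0.6482 0.2823 0.0898] [[126.  145.3]]
42.5 [0.6354 0.1983 0.0898] [[171.  154.2]]
-42.5 [0.6225 0.1143 0.0898] [[216.8 163.3]]
-127.5 [0.6097 0.0302 0.0898] [[263.4 172.5]]
stud head hit [[0.6177 0.1121 0.1015]]
tag top [[ 0.6329 -0.2392  0.006 ]
 [ 0.6399 -0.2934  0.006 ]] 0.05471366142504155
key [[ 0.5169 -0.273   0.003 ]] block top [[ 0.5634 -0.2386  0.044 ]
 [ 0.5718 -0.291   0.044 ]]
```

View pics/z.png

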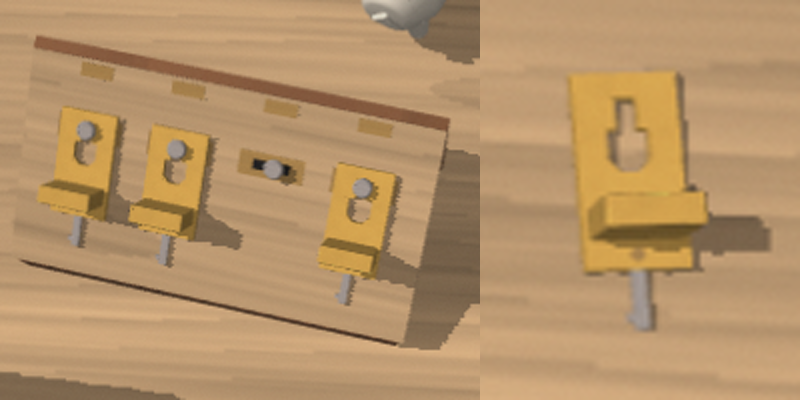

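The crop shows the stud head near top-image (216,164), close to the expected place at y = -42.5. The tag's front edge, block and key are clear. Panel and tag sizes match the given ones to within about 5%. Next I go above the tag.

```bash
cat >> h.py <<'E'
def pose_of(yaw_deg,tilt_deg=0):
    # tool y along the tag x (heading yaw, climbing tilt), tool z into the surface
    a,t=np.radians([yaw_deg,tilt_deg])
    y=np.array([np.cos(a)*np.cos(t),np.sin(a)*np.cos(t),np.sin(t)]);x=np.array([-np.sin(a),np.cos(a),0])
    return R.from_matrix(np.c_[x,y,np.cross(x,y)])
def go(pos,rot):
    p,r=tcp();print('shift mm',((r.inv().apply(np.array(pos)-p))*1000).round(1),'turn',(r.inv()*rot).as_rotvec().round(3))
E
python3 -c "
from h import *
go([.564,-.27,.17],pose_of(6))"
```

```text
shift mm [ 460.7 -151.9   61. ] turn [-1.00e-03 -1.00e-03 -1.38e+00]
```

Call:
step_arm:
  moves:
    - [[461,-152,61],[0,0,-1.38],70]
    - [[461,-152,61],[0,0,-1.38],70]
    - [[461,-152,61],[0,0,-1.38],70]
    - [[461,-152,61],[0,0,-1.38],70]
    - [[461,-152,61],[0,0,-1.38],70]
    - [[461,-152,61],[0,0,-1.38],70]
    - [[461,-152,61],[0,0,-1.38],70]
    - [[461,-152,61],[0,0,-1.38],70]

```text
clock: 0.87
tcp_pos: [0.4392, -0.3579, 0.1895]
orientation: [0.0, 0.796, 0.606, -0.0]
wrist_force: [0.8, -0.4, 0.5]
finger_gap: 0.0702
grip_force: 0.0
```

```bash
python3 -c "
from h import *
go([.564,-.27,.17],pose_of(6))"
```

```text
shift mm [117.9  96.9  19.5] turn [ 0.     0.    -0.374]
```

Call:
step_arm:
  moves:
    - [[118,97,20],[0,0,-0.374],60]
    - [[118,97,20],[0,0,-0.374],60]
    - [[118,97,20],[0,0,-0.374],60]
    - [[118,97,20],[0,0,-0.374],60]
    - [[118,97,20],[0,0,-0.374],60]
    - [[118,97,20],[0,0,-0.374],60]
    - [[118,97,20],[0,0,-0.374],60]

```text
clock: 1.45
tcp_pos: [0.5628, -0.2722, 0.1694]
orientation: [-0.0, 0.671, 0.741, -0.0]
wrist_force: [-0.8, -1.0, -0.2]
finger_gap: 0.0598
grip_force: 0.0
```

```bash
python3 -c "
from h import *
im,p=snap('wrist','w1.png')
go([.564,-.27,.17],pose_of(6))
o=np.array([.562,-.272,0])
print(proj(p,[[.564,-.27,.044],[.6364,-.2663,.006],[.5169,-.273,.003]]))"
```

```text
shift mm [ 2.6  1.8 -0.3] turn [-0.001  0.    -0.007]
[[277.69593261 198.46497218]
 [345.32131463 191.37425742]
 [233.4260409  185.85566798]]
```

View pics/w1.png

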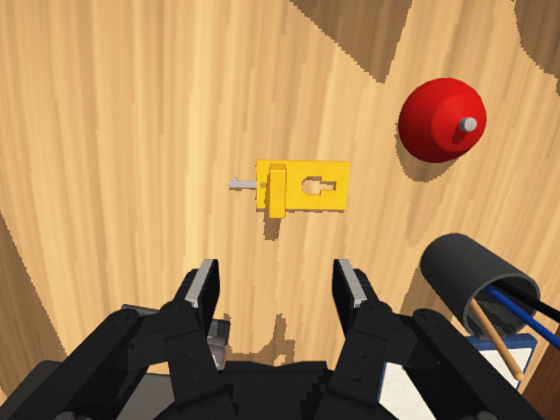

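The wrist view shows the tag with plate corners at about (257,160), (349,161), (347,212) and (257,211), the block at (270–286,164–217), and the key tip at (230,184). The bell and the pen cup are clear of the fingers.

```bash
python3 -c "
from h import *
im,p=snap('wrist')
hsv=cv2.cvtColor(im,cv2.COLOR_RGB2HSV)
m=cv2.inRange(hsv,(18,200,90),(32,255,255));m[:140]=0;m[230:]=0;m[:,:220]=0;m[:,370:]=0
m=cv2.morphologyEx(m,cv2.MORPH_OPEN,np.ones((3,3)))
c=max(cv2.findContours(m,0,1)[0],key=cv2.contourArea)
print(cv2.approxPolyDP(c,2,True).reshape(-1,2).tolist(), np.bincount(hsv[...,0][m>0]).nonzero()[0])
for y in (170,190,205,214): print(y,hsv[y,254:300,2].tolist())
print(hsv[158:222,278,2].tolist())
z=[0,0,1]
print(onplane(p,[(257,160),(349,161),(347,212),(257,211)],[0,0,.006],z).round(4).tolist())
"
```

```text
[[257, 160], [257, 206], [268, 207], [271, 217], [284, 216], [286, 207], [345, 207], [348, 161]] [19 20 21 22 23 24 25]
170 [225, 225, 233, 246, 246, 246, 246, 246, 246, 246, 246, 246, 245, 246, 244, 228, 233, 249, 250, 250, 250, 250, 250, 250, 250, 249, 249, 250, 250, 249, 249, 245, 235, 247, 247, 247, 247, 247, 247, 246, 246, 246, 246, 246, 247, 247]
190 [226, 219, 175, 248, 248, 247, 246, 246, 246, 246, 247, 246, 181, 170, 168, 158, 230, 245, 245, 244, 244, 244, 244, 243, 243, 243, 242, 242, 242, 242, 241, 229, 215, 246, 246, 246, 246, 246, 247, 247, 247, 248, 247, 247, 248, 248]
205 [226, 225, 227, 245, 245, 245, 245, 245, 246, 246, 248, 247, 183, 170, 166, 161, 233, 246, 246, 245, 245, 245, 244, 244, 245, 245, 244, 245, 245, 245, 240, 233, 246, 249, 248, 248, 248, 247, 247, 247, 246, 246, 246, 246, 246, 246]
214 [227, 226, 225, 225, 229, 233, 235, 233, 236, 230, 159, 144, 143, 145, 146, 165, 234, 245, 244, 244, 244, 244, 244, 243, 242, 243, 243, 242, 243, 243, 234, 218, 234, 235, 233, 232, 232, 230, 230, 229, 228, 228, 228, 227, 225, 226]
[224, 229, 244, 246, 237, 227, 225, 226, 225, 224, 226, 248, 250, 246, 244, 244, 244, 244, 243, 244, 244, 244, 244, 244, 243, 244, 243, 243, 243, 243, 242, 243, 243, 244, 243, 244, 244, 244, 244, 244, 245, 244, 244, 245, 245, 245, 245, 245, 244, 245, 245, 245, 244, 244, 243, 243, 242, 244, 246, 184, 137, 131, 134, 133]
[[0.5397, -0.243, 0.006], [0.6345, -0.2345, 0.006], [0.6421, -0.29, 0.006], [0.5441, -0.2985, 0.006]]
```

```bash
python3 -c "
from h import *
p=imaging.camera_params('wrist')
z=[0,0,1]
P=onplane(p,[(257,160.5),(348.5,161),(346,207.5),(257,207)],[0,0,.006],z)[:,:2]
for i in range(4): d=P[(i+1)%4]-P[i];print(np.linalg.norm(d).round(4),np.degrees(np.arctan2(d[1],d[0])).round(1))
B=onplane(p,[(270,169),(285.5,169),(284.5,217),(270,217)],[0,0,.044],z)[:,:2]
for i in range(4): d=B[(i+1)%4]-B[i];print(np.linalg.norm(d).round(4),np.degrees(np.arctan2(d[1],d[0])).round(1))
print('block',B.mean(0),'plate mid',P.mean(0), 'origin by plate',P.mean(0)-.0265*np.array([np.cos(.11),np.sin(.11)]))
go([*B.mean(0),.034],pose_of(6.5))
"
```

```text
0.0947 5.4
0.0508 -83.1
0.0969 -174.7
0.0506 94.5
0.0141 5.6
0.0467 -85.0
0.0139 -174.4
0.0467 95.3
block [ 0.56300605 -0.2664519 ] plate mid [ 0.58936281 -0.26469434] origin by plate [ 0.56302297 -0.26760347]
shift mm [  6.6   1.4 135.9] turn [-0.     0.    -0.016]
```

Call:
step_arm:
  moves:
    - [[6,1.5,40],[0,0,0],60]
    - [[6,1.5,80],[0,0,0],55]
    - [[6,1.5,110],[0,0,0],50]
    - [[6,1.5,135],[0,0,0],50]
    - [[6,1.5,150],[0,0,0],50]
    - [[6,1.5,157],[0,0,0],50]
    - [[6,1.5,157],[0,0,0],50]
    - [[6,1.5,157],[0,0,0],50]

```text
clock: 2.22
tcp_pos: [0.564, -0.2671, 0.0136]
orientation: [0.0, 0.672, 0.741, 0.0]
wrist_force: [1.0, 0.0, 0.6]
finger_gap: 0.0502
grip_force: 0.0
```

Call:
step_arm:
  moves:
    - [[0,0,0],[0,0,0],35]
    - [[0,0,0],[0,0,0],25]
    - [[0,0,0],[0,0,0],20]
    - [[0,0,0],[0,0,0],10]
    - [[0,0,0],[0,0,0],10]
    - [[0,0,0],[0,0,0],10]
    - [[0,0,0],[0,0,0],10]
    - [[0,0,0],[0,0,0],10]
  grip_force: 40

```text
clock: 2.88
tcp_pos: [0.5651, -0.2668, 0.0142]
orientation: [0.001, 0.671, 0.741, 0.0]
wrist_force: [-0.5, -0.9, 6.4]
finger_gap: 0.0152
grip_force: 40.7
```

```bash
cat >> h.py <<'E'
yaw=-8.7; th=np.radians(25)
xh=np.array([np.cos(np.radians(yaw)),np.sin(np.radians(yaw)),0]);yv=np.array([-xh[1],xh[0],0])
xs=xh*np.cos(th)+np.array([0,0,np.sin(th)]);nz=np.cross(xs,yv)
S=np.array([.6229,.1113,.0902])
E
python3 -c "
from h import *
print(nz)
p,r=tcp();T=S-.036*xs+nz*.105-.05*yv;print(T)
go(T,pose_of(yaw,25));s=telemetry.get_state();print(s['wrist_force'],s['ft_torque'])"
```

```text
[-0.41775557  0.06392558  0.90630779]
[0.53922095 0.07352269 0.17014806]
shift mm [ 340.9    8.2 -156.6] turn [-0.432 -0.053  0.247]
[-0.47855994 -0.88000808  6.44424884] [-0.02484265  0.15545056 -0.021081  ]
```

Call:
step_arm:
  moves:
    - [[0,0,-10],[0,0,0],10]
    - [[0,0,-30],[0,0,0],10]
    - [[0,0,-60],[0,0,0],10]
    - [[0,0,-90],[0,0,0],10]
    - [[0,0,-125],[0,0,0],10]
    - [[0,0,-150],[0,0,0],10]
    - [[0,0,-165],[0,0,0],10]
    - [[0,0,-170],[0,0,0],10]

```text
clock: 3.55
tcp_pos: [0.5655, -0.2667, 0.1868]
orientation: [0.003, 0.671, 0.741, 0.0]
wrist_force: [0.2, 0.1, -0.9]
finger_gap: 0.0153
grip_force: 39.8
```

```bash
python3 -c "
from h import *
p,r=tcp();T=S-.036*xs+nz*.105-.05*yv;print(T)
go(T,pose_of(yaw,25));s=telemetry.get_state();print(s['wrist_force'],s['ft_torque'])"
```

```text
[0.53922095 0.07352269 0.17014806]
shift mm [341.2   7.5  15.6] turn [-0.429 -0.052  0.248]
[ 0.24851084  0.07163823 -0.93756721] [-0.02960935  0.01639374  0.03502631]
```

Call:
step_arm:
  moves:
    - [[341,8,16],[-0.429,-0.052,0.248],10]
    - [[341,8,16],[-0.429,-0.052,0.248],10]
    - [[341,8,16],[-0.429,-0.052,0.248],10]
    - [[341,8,16],[-0.429,-0.052,0.248],10]
    - [[341,8,16],[-0.429,-0.052,0.248],10]
    - [[341,8,16],[-0.429,-0.052,0.248],10]
    - [[341,8,16],[-0.429,-0.052,0.248],10]
    - [[341,8,16],[-0.429,-0.052,0.248],10]

```text
clock: 4.22
tcp_pos: [0.537, 0.0673, 0.1661]
orientation: [0.161, 0.742, 0.636, 0.14]
wrist_force: [1.2, 0.1, -1.5]
finger_gap: 0.0156
grip_force: 39.7
```

```bash
python3 -c "
from h import *
T=S-.036*xs+nz*.105-.05*yv
go(T,pose_of(yaw,25))"
```

```text
shift mm [ 6.5  2.8 -3.1] turn [-0.006 -0.001 -0.002]
```

Call:
step_arm:
  moves:
    - [[0,0,0],[0,0,0],10]
    - [[0,0,0],[0,0,0],10]

```text
clock: 4.38
tcp_pos: [0.5374, 0.0686, 0.1659]
orientation: [0.16, 0.74, 0.639, 0.14]
wrist_force: [0.5, -0.2, -1.8]
finger_gap: 0.0155
grip_force: 39.8
```

```bash
python3 -c "
from h import *
im,p=snap('wrist','w2.png')
T=S-.036*xs+nz*.105-.05*yv
go(T,pose_of(yaw,25))
t,r=tcp()
for z in(0,.0125): print(proj(p,[S+nz*z, S+nz*z+.003*yv]).round(1).tolist())
o=t-r.apply([0,0,-.014]); 
print(proj(p,[t+r.apply([a,b,.014-c]) for a,b,c in [(26,75,6),(-26,75,6),(26,-22,6),(-26,-22,6),(0,36,6),(0,58,6)] for a,b,c in [(a/1e3,b/1e3,c/1e3)]]).round(1).tolist())
"
```

```text
shift mm [ 6.8  1.9 -3.6] turn [-0.007 -0.002  0.002]
[[325.4, 144.8], [325.6, 141.0]]
[[327.9, 146.6], [328.1, 142.7]]
[[414.6, 221.6], [400.8, 301.2], [237.8, 221.3], [241.3, 301.7], [340.8, 263.8], [378.7, 263.7]]
```

View pics/w2.png

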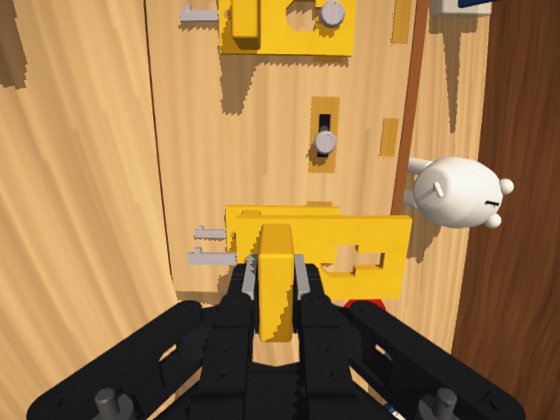

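The wrist view shows the bare stud's head at about (325,143) on a brass plate spanning (312–337,97–173). The held tag's plate runs from (237,217) to (410,216) and (400,299), with the big hole near (346,259).

```bash
python3 -c "
from h import *
im=cv2.imread('pics/w2.png');s,p=snap('side');s=s[:,:,::-1]
a=cv2.resize(im[205:310,225:425],None,fx=4,fy=4,interpolation=cv2.INTER_CUBIC)
b=cv2.resize(im[80:190,290:430],(0,0),fx=2.5,fy=2.5,interpolation=cv2.INTER_CUBIC)
c=cv2.resize(s[130:290,200:360],(0,0),fx=2,fy=2)[:, :400]
o=np.zeros((600,800,3),np.uint8);o[:420,:800]=a
cv2.imwrite('pics/c1.png',o[:420])
p=np.zeros((320,680,3),np.uint8);p[:275,:350]=b;p[:320,355:675]=c;cv2.imwrite('pics/c2.png',p)
"
```

```text
(no output)
```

View pics/c1.png

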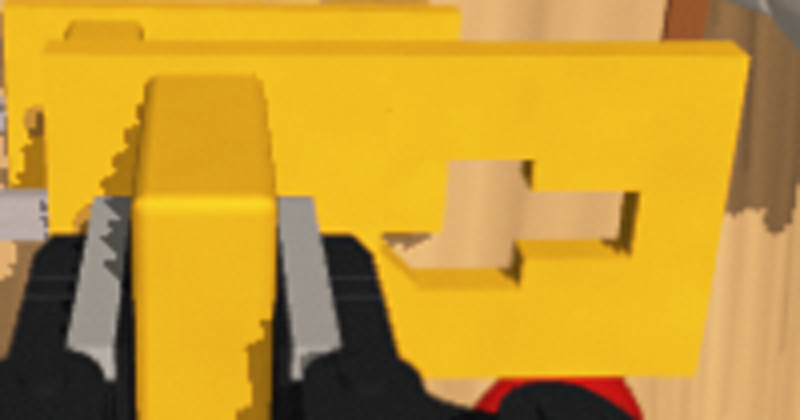

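View pics/c2.png

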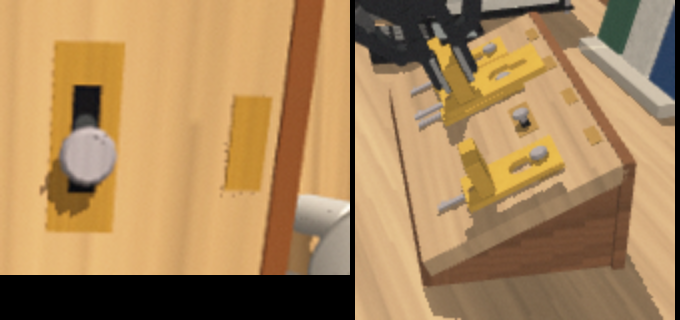

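Crops: the tag's plate top corners are at (236.3,219.5), (412,220) and (399.3,299), about 2 px from the prediction, so it is held square. The stud head is at (325.2,142), radius 11 px, and the mount corners at (312,96.4), (340,97.2), (334.8,173.2) and (308.8,172.4).

```bash
python3 -c "
from h import *
p=imaging.camera_params('wrist');t,r=tcp();print(t)
n=r.apply([0,0,1])
px=[(236.3,219.5),(412,220),(399.3,299),(384.5,261),(358.7,261)]
q=onplane(p,px,t+n*.008,n);print('tag in tool mm',((r.inv().apply(q-t))*1e3).round(1).tolist())
m=onplane(p,[(312,96.4),(340,97.2),(334.8,173.2),(308.8,172.4)],S,nz)
f=lambda q:(np.c_[(q-S)@xs,(q-S)@yv,(q-S)@nz]*1e3).round(1)
print('mount',f(m).tolist(),f(m).mean(0))
h=onplane(p,[(325.2,142),(325.2+11,142),(325.2,153)],S+nz*.0125,nz);print('head',f(h).tolist())
o,d=ray(p,[(325.2,142)]);print('slope of ray',(d@xs)/(d@nz),(d@yv)/(d@nz),'cam',f(o[None]))
"
```

```text
[0.53848028 0.06558255 0.16637333]
tag in tool mm [[25.4, -21.8, 8.0], [25.1, 74.4, 8.0], [-26.3, 74.6, 8.0], [-0.1, 62.1, 8.0], [0.0, 47.1, 8.0]]
mount [[-10.2, 33.8, -0.0], [11.6, 33.4, -0.0], [11.0, -26.7, 0.0], [-10.7, -26.1, -0.0]] [0.425 3.6   0.   ]
head [[-0.3, 0.3, 12.5], [8.2, 0.3, 12.5], [0.1, -8.1, 12.5]]
slope of ray [-0.15671405] [0.10567801] cam [[-36.5  24.7 244. ]]
```

```bash
python3 -c "
from h import *
for i in range(6):
    p=imaging.camera_params('wrist');t,r=tcp();s=telemetry.get_state()
    T=np.array(p['pose']);c=r.inv().apply(T[:3,3]-t)
    print(s['clock'],t.round(4),T[:3,3].round(4),c.round(4),r.as_quat().round(4),np.abs(s['qvel']).max().round(4))
    imaging.read_camera('wrist')
"
```

```text
4.4833 [0.5385 0.0656 0.1664] [0.492  0.1563 0.2959] [ 0.0829 -0.0004 -0.1425] [0.7413 0.6364 0.1395 0.1612] 0.0411
4.5333 [0.5388 0.0647 0.1666] [0.4924 0.1555 0.2961] [ 0.0829 -0.0004 -0.1425] [0.7419 0.6357 0.1395 0.1614] 0.0257
4.5833 [0.539  0.0642 0.1667] [0.4927 0.1551 0.2962] [ 0.0829 -0.0004 -0.1425] [0.7422 0.6353 0.1395 0.1616] 0.0133
4.6333 [0.5392 0.0639 0.1668] [0.4929 0.1548 0.2963] [ 0.0829 -0.0004 -0.1425] [0.7424 0.635  0.1396 0.1617] 0.0068
4.6833 [0.5392 0.0638 0.1669] [0.4929 0.1547 0.2964] [ 0.0829 -0.0004 -0.1425] [0.7424 0.6349 0.1396 0.1617] 0.0021
4.7333 [0.5393 0.0638 0.167 ] [0.493  0.1548 0.2964] [ 0.0829 -0.0004 -0.1425] [0.7424 0.6349 0.1397 0.1617] 0.0037
```

```bash
cat > stud.py <<'E'
from h import *
im,p=snap('wrist','w3.png');t,r=tcp()
f=lambda q:(np.c_[(q-S)@xs,(q-S)@yv,(q-S)@nz]*1e3).round(1)
hsv=cv2.cvtColor(im,cv2.COLOR_RGB2HSV)
u,v=proj(p,S+nz*.0125)[0].round().astype(int);print(u,v)
w=30;sub=hsv[v-w:v+w,u-w:u+w]
m=((sub[...,1]<60)&(sub[...,2]>120)).astype(np.uint8)
n,l,st,c=cv2.connectedComponentsWithStats(m);i=1+st[1:,4].argmax();print('head',st[i],c[i]+[u-w,v-w])
cen=c[i]+[u-w,v-w]
b=((sub[...,2]<50)).astype(np.uint8);n,l,st,c=cv2.connectedComponentsWithStats(b);j=1+st[1:,4].argmax();print('dark',st[j],c[j]+[u-w,v-w])
H=onplane(p,[cen],S+nz*.0125,nz);print('head off S',f(H))
St=H[0]-nz*.0125;print('stud base',St.round(4).tolist())
E
python3 stud.py
```

```text
324 140
head [ 16  14  22  23 379] [320.62532982 135.05013193]
dark [ 21   0  10  14 106] [319.5        115.00943396]
head off S [[-2.5  3.8 12.5]]
stud base [0.6213, 0.1154, 0.0892]
```

```bash
sed -i 's/^yaw=-8.7/yaw=-9.0/; s/^S=.*/S=np.array([.6213,.1154,.0892])/' h.py; cat > tgt.py <<'E'
from h import *; import sys
h,x=float(sys.argv[1])/1e3,float(sys.argv[2])/1e3
go(S-x*xs+nz*(.014+h),pose_of(yaw,25))
s=telemetry.get_state();print(s['clock'],r_:=tcp()[1].inv().apply(s['wrist_force']).round(1))
E
python3 tgt.py 35 36
```

```text
shift mm [63.3 -2.4 52.6] turn [-0.005 -0.003  0.001]
4.8333 [ 0.1 -0.4 -0.1]
```

Call:
step_arm:
  moves:
    - [[30,-1,0],[-0.005,-0.003,0],10]
    - [[50,-2,0],[-0.005,-0.003,0],10]
    - [[60,-2.4,10],[-0.005,-0.003,0],10]
    - [[63,-2.4,30],[-0.005,-0.003,0],10]
    - [[63,-2.4,45],[-0.005,-0.003,0],10]
    - [[63,-2.4,52],[-0.005,-0.003,0],10]
    - [[63,-2.4,52],[-0.005,-0.003,0],10]
    - [[63,-2.4,52],[-0.005,-0.003,0],10]

```text
clock: 5.5
tcp_pos: [0.5677, 0.1243, 0.1183]
orientation: [0.164, 0.742, 0.635, 0.14]
wrist_force: [-0.2, 0.8, -0.7]
finger_gap: 0.0156
grip_force: 39.8
```

Call:
step_arm:
  moves:
    - [[0,0,0],[0,0,0],10]
    - [[0,0,0],[0,0,0],10]
    - [[0,0,0],[0,0,0],10]
    - [[0,0,0],[0,0,0],10]

```text
clock: 5.83
tcp_pos: [0.5683, 0.1249, 0.1198]
orientation: [0.165, 0.741, 0.635, 0.141]
wrist_force: [-0.8, 0.0, -1.2]
finger_gap: 0.0153
grip_force: 39.8
```

```bash
python3 tgt.py 35 36; python3 -c "
from h import *
im,p=snap('wrist');t,r=tcp()
print(proj(p,[S+nz*.0125,t+r.apply([0,.036,.008]),t+r.apply([0,.058,.008])]).round(1).tolist())
a=cv2.resize(im[205:310,225:425],None,fx=4,fy=4,interpolation=cv2.INTER_CUBIC);cv2.imwrite('pics/c3.png',a[:,:,::-1])"
```

```text
shift mm [-1.1 -0.2  1.5] turn [ 0.001 -0.001  0.003]
5.8333 [-0.1 -1.3  0.8]
[[330.0, 240.8], [339.2, 261.0], [377.3, 260.8]]
```

View pics/c3.png

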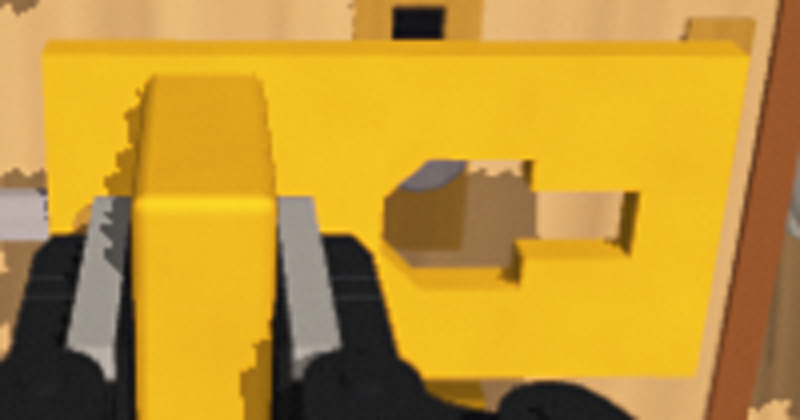

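The big hole shows only the lower limb of the head, at about (332,252), where the prediction puts it. That is consistent with the oblique view, so I go lower.

Call:
step_arm:
  moves:
    - [[-1,0,6],[0,0,0],10]
    - [[-1,0,12],[0,0,0],10]
    - [[-1,0,17],[0,0,0],10]
    - [[-1,0,20],[0,0,0],10]
    - [[-1,0,20],[0,0,0],10]
    - [[-1,0,20],[0,0,0],10]
    - [[-1,0,20],[0,0,0],10]
    - [[-1,0,20],[0,0,0],10]

```text
clock: 6.55
tcp_pos: [0.5763, 0.1227, 0.101]
orientation: [0.164, 0.741, 0.635, 0.141]
wrist_force: [0.2, -1.3, -0.8]
finger_gap: 0.0154
grip_force: 39.8
```

```bash
python3 tgt.py 16 36; python3 -c "
from h import *
im,p=snap('wrist');t,r=tcp()
print(proj(p,[S+nz*.0125,S+nz*.0125+.009*xs,S+nz*.0125-.009*xs,S+nz*.0125-.009*yv,t+r.apply([0,.036,.008]),t+r.apply([0,.058,.008])]).round(1).tolist())
a=cv2.resize(im[205:310,225:425],None,fx=4,fy=4,interpolation=cv2.INTER_CUBIC);cv2.imwrite('pics/c4.png',a[:,:,::-1])"
```

```text
shift mm [-0.1  0.3 -0. ] turn [-0.    -0.001  0.003]
6.55 [-1.2  0.   0.9]
[[336.8, 253.9], [351.6, 253.9], [321.9, 253.9], [335.7, 267.0], [339.6, 261.2], [377.6, 261.0]]
```

View pics/c4.png

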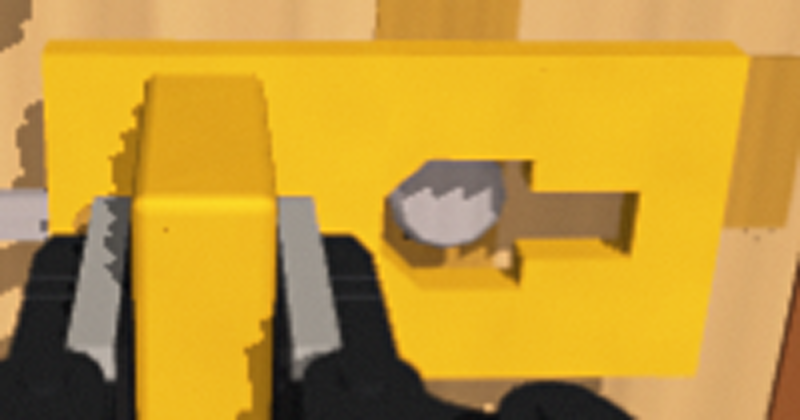

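The head fills the hole at x 321–351, lower limb at row 267, matching the prediction within 0.5 px. It is aligned, so I lower it along the panel normal.

Call:
step_arm:
  moves:
    - [[0,0.3,2],[0,0,0],10]
    - [[0,0.3,4],[0,0,0],10]
    - [[0,0.3,6],[0,0,0],10]
    - [[0,0.3,7],[0,0,0],10]
    - [[0,0.3,8],[0,0,0],10]
    - [[0,0.3,8],[0,0,0],10]

```text
clock: 7.1
tcp_pos: [0.5797, 0.122, 0.0934]
orientation: [0.164, 0.741, 0.635, 0.14]
wrist_force: [-0.5, -0.8, -1.3]
finger_gap: 0.0158
grip_force: 39.8
```

```bash
python3 tgt.py 0 36
```

```text
shift mm [-0.   0.4  7.6] turn [-0.001 -0.001  0.003]
7.1 [-0.8 -0.9  1.1]
```

Call:
step_arm:
  moves:
    - [[0,0,1.5],[0,0,0],10]
    - [[0,0,3],[0,0,0],10]
    - [[0,0,4],[0,0,0],10]
    - [[0,0,5],[0,0,0],10]
    - [[0,0,5],[0,0,0],10]

```text
clock: 7.52
tcp_pos: [0.5818, 0.1217, 0.0889]
orientation: [0.164, 0.741, 0.635, 0.14]
wrist_force: [-0.7, 0.4, -0.8]
finger_gap: 0.0154
grip_force: 39.8
```

```bash
python3 tgt.py 0 36
```

```text
shift mm [-0.   0.3  2.7] turn [-0.001 -0.001  0.003]
7.5167 [ 0.3 -1.1  0.4]
```

Call:
step_arm:
  moves:
    - [[0,0,0.7],[0,0,0],10]
    - [[0,0,1.4],[0,0,0],10]
    - [[0,0,1.7],[0,0,0],10]
    - [[0,0,1.7],[0,0,0],10]

```text
clock: 7.85
tcp_pos: [0.5825, 0.1216, 0.0876]
orientation: [0.164, 0.741, 0.635, 0.14]
wrist_force: [0.7, 0.9, -0.8]
finger_gap: 0.0155
grip_force: 39.8
```

```bash
python3 tgt.py 0 36
```

```text
shift mm [-0.1  0.3  1.1] turn [-0.    -0.001  0.003]
7.85 [1.  0.1 1. ]
```

Call:
step_arm:
  moves:
    - [[0,0,0.5],[0,0,0],10]
    - [[0,0,1],[0,0,0],10]
    - [[0,0,1],[0,0,0],10]

```text
clock: 8.1
tcp_pos: [0.583, 0.1216, 0.087]
orientation: [0.164, 0.741, 0.635, 0.141]
wrist_force: [-2.3, 0.2, 2.6]
finger_gap: 0.0153
grip_force: 40.3
```

```bash
python3 tgt.py 0 36
```

```text
shift mm [-0.1  0.1  0.5] turn [-0.    -0.001  0.003]
8.1 [-0.2 -1.  -3.3]
```

Contact with the panel at about 3 N, right where expected. Now I slide down-slope.

Call:
step_arm:
  moves:
    - [[0,-2,-0.3],[0,0,0],10]
    - [[0,-5,-0.3],[0,0,0],10]
    - [[0,-8,-0.3],[0,0,0],10]
    - [[0,-11,-0.3],[0,0,0],10]
    - [[0,-13,-0.3],[0,0,0],10]
    - [[0,-14,-0.3],[0,0,0],10]

```text
clock: 8.6
tcp_pos: [0.57, 0.1236, 0.081]
orientation: [0.164, 0.741, 0.635, 0.141]
wrist_force: [0.7, -0.1, -0.8]
finger_gap: 0.0159
grip_force: 39.9
```

```bash
python3 tgt.py 0 58
```

```text
shift mm [-0.  -7.4  0.5] turn [-0.    -0.001  0.003]
8.6 [0.  0.3 1. ]
```

Call:
step_arm:
  moves:
    - [[0,-2,0],[0,0,0],10]
    - [[0,-4,0],[0,0,0],10]
    - [[0,-5.5,0],[0,0,0],10]
    - [[0,-6.5,0],[0,0,0],10]
    - [[0,-6.5,0],[0,0,0],10]

```text
clock: 9.02
tcp_pos: [0.5642, 0.1244, 0.0782]
orientation: [0.164, 0.741, 0.635, 0.14]
wrist_force: [-1.4, 0.1, 0.4]
finger_gap: 0.0156
grip_force: 40.0
```

```bash
python3 tgt.py 0 58
```

```text
shift mm [ 0.  -1.   0.5] turn [-0.001 -0.001  0.003]
9.0167 [-0.1 -1.1 -0.9]
```

Call:
step_arm:
  moves:
    - [[0,-0.7,0],[0,0,0],10]
    - [[0,-1.3,0],[0,0,0],10]
    - [[0,-1.3,0],[0,0,0],10]

```text
clock: 9.27
tcp_pos: [0.5638, 0.1246, 0.0781]
orientation: [0.165, 0.741, 0.635, 0.141]
wrist_force: [1.4, -0.4, -0.4]
finger_gap: 0.0156
grip_force: 39.6
```

```bash
python3 tgt.py 0 58
```

```text
shift mm [-0.1 -0.5  0.5] turn [ 0.001 -0.001  0.003]
9.2667 [-0.2  1.2  1. ]
```

Call:
step_arm:
  moves:
    - [[0,-0.5,0],[0,0,0],10]
    - [[0,-1,0],[0,0,0],10]
    - [[0,-1,0],[0,0,0],10]

```text
clock: 9.52
tcp_pos: [0.5637, 0.1246, 0.0781]
orientation: [0.165, 0.741, 0.635, 0.141]
wrist_force: [5.5, -1.5, -1.5]
finger_gap: 0.0155
grip_force: 39.5
```

```bash
python3 tgt.py 0 58
```

```text
shift mm [-0.1 -0.4  0.6] turn [ 0.002 -0.001  0.003]
9.5167 [-0.6  4.5  3.8]
```

Call:
step_arm:
  moves:
    - [[0,-0.5,0],[0,0,0],10]
    - [[0,-1,0],[0,0,0],10]
    - [[0,-1,0],[0,0,0],10]

```text
clock: 9.77
tcp_pos: [0.5636, 0.1247, 0.0783]
orientation: [0.166, 0.741, 0.635, 0.142]
wrist_force: [6.6, -0.9, -1.1]
finger_gap: 0.0158
grip_force: 39.3
```

```bash
python3 tgt.py 0 58
```

```text
shift mm [-0.2 -0.4  0.8] turn [ 0.003 -0.001  0.002]
9.7667 [0.1 5.6 3.9]
```

It stopped against the neck at about 6 N, so it is home. I relieve the push, press lightly flat and release.

Call:
step_arm:
  moves:
    - [[0,1.3,0.5],[0,0,0],10]
    - [[0,1.3,1],[0,0,0],10]
    - [[0,1.3,1],[0,0,0],10]

```text
clock: 10.02
tcp_pos: [0.5638, 0.1247, 0.078]
orientation: [0.165, 0.741, 0.635, 0.141]
wrist_force: [-2.3, -0.6, 7.7]
finger_gap: 0.0153
grip_force: 41.2
```

```bash
python3 tgt.py 0 58
```

```text
shift mm [-0.2 -0.5  0.4] turn [ 0.002 -0.001  0.003]
10.0167 [-1.   1.3 -7.9]
```

Call:
step_arm:
  moves:
    - [[0,0,-0.5],[0,0,0],10]
    - [[0,0,-0.5],[0,0,0],16]
    - [[0,0,-0.5],[0,0,0],19]
    - [[0,0,-0.5],[0,0,0],24]
    - [[0,0,-0.5],[0,0,0],30]
    - [[0,0,-0.5],[0,0,0],36]
    - [[0,0,-0.5],[0,0,0],40]
    - [[0,0,-0.5],[0,0,0],40]

```text
clock: 10.68
tcp_pos: [0.5625, 0.1246, 0.0766]
orientation: [0.164, 0.741, 0.636, 0.14]
wrist_force: [-0.4, 0.0, -0.1]
finger_gap: 0.04
grip_force: 0.0
```

Call:
step_arm:
  moves:
    - [[0,0,-5],[0,0,0],40]
    - [[0,0,-15],[0,0,0],40]
    - [[0,0,-30],[0,0,0],40]
    - [[0,0,-55],[0,0,0],40]
    - [[0,0,-80],[0,0,0],40]
    - [[0,0,-100],[0,0,0],40]
    - [[-40,0,-100],[0,0,0],40]
    - [[-60,0,-100],[0,0,0],40]

```text
clock: 11.35
tcp_pos: [0.512, 0.0722, 0.1707]
orientation: [0.166, 0.74, 0.636, 0.142]
wrist_force: [0.4, -0.6, -1.1]
finger_gap: 0.0398
grip_force: 0.0
```

Call:
step_arm:
  moves:
    - [[0,0,0],[0,0,0],40]
    - [[0,0,0],[0,0,0],40]
    - [[0,0,0],[0,0,0],40]
    - [[0,0,0],[0,0,0],40]

```text
clock: 11.68
tcp_pos: [0.5121, 0.0724, 0.168]
orientation: [0.164, 0.741, 0.636, 0.141]
wrist_force: [0.3, -0.0, -0.3]
finger_gap: 0.04
grip_force: 0.0
```

```bash
python3 -c "
from h import *
w,_=snap('wrist');s,_=snap('side')
s=cv2.resize(s[120:280,200:350],(375,400),interpolation=2);w=cv2.resize(w[0:300,140:430],(387,400),interpolation=2)
cv2.imwrite('pics/f1.png',np.hstack([w,s])[:,:,::-1])"
```

```text
(no output)
```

View pics/f1.png

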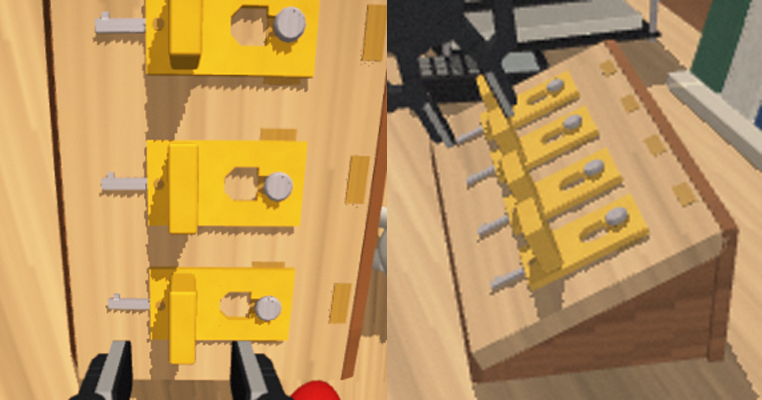

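The tag hangs in line with the others, flat and straight, with the stud head at the narrow end. The gripper is clear, so I hand in.

```bash
python3 -c "
from workcell import env
print(env.hand_in())"
```

```text
the job is handed in; nothing more can be done
None
```

The tag is locked under the bare stud's head, hanging flat and straight like the others. The gripper has let go and backed clear, nothing else on the counter was disturbed as far as I could see, and the job was handed in at about 12 s; no verdict came back.

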